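# Slide a slate into the tilted engraving jig and close its keeper

### The job

Load the square slate tile into the tilted engraving jig: without picking it up, push it off the front of the jig's level ledge so that it slides down the slope and comes to rest in the bottom corner, flat on the slope with two edges fully against both fences. Then swing the keeper arm across the tile as far as it goes, and leave the small round slate lying where it is on the ledge.

Things in the scene. Friction and masses are not known exactly. Their poses are not given: they have to be found in the camera images.
- tile_center (a point): Centre of the square slate tile: dark grey, 80 x 80 x 12 mm, 0.21 kg; x and y axes parallel to its edges, z out of its face. It starts flat on the jig's level ledge, in its left or right half, standing cornerwise: its edges at 45 degrees to the ledge's front edge, give or take 12 degrees.
- disc_center (a point): Centre of a round slate, 50 mm in diameter, 12 mm thick, loose on the other half of the same ledge. It stays where it is.
- brow (a point): Middle of the brow: the level straight edge, 112 mm above the table, where the jig's loading ledge ends and its slope begins. x points level from the ledge out over the slope, y left along the brow. The ledge is level, smooth, slippery grey laminate without a rim, 300 mm wide, reaching 125 mm back from the brow. Once its centre is past the brow the tile tips and slides down by itself.
- bed: The jig's fixed sloping plate, of slippery waxed metal (friction about 0.05), 300 mm wide. Origin: on its surface, in the bottom corner between the fences. x points down the slope (28 degrees below level), y left (level), z square out of the plate. Dark wooden fences, as slippery, 12 mm high, run up from the origin at 45 degrees to either side to x = -120, then as side rails along y = +-120 to the brow at x = -180 mm.
- tile_home (a point): Where the tile's centre lies when it is home: x = -57, y = 0, z = 6 mm of the bed, with the axes of the bed. Its edges are then at 45 degrees to x, two of them against the fences.
- keeper (a joint): Turn of the keeper arm about its pivot (rad): 0 parked, pointing up the slope and outwards; 2.085 closed at its stop, lying across the middle of the tile's home. Grows anticlockwise as seen from above. It stays where it is left (light friction: about 0.6 N at the peg).
- keeper_pivot (a point): Point on the keeper's pivot axis, 38.5 mm above the sloping plate (level with keeper_peg along the plate), outside the left fence at x = -80, y = 110 mm of the bed. The axis is square to the plate (along z of the bed).
- keeper_peg (a point): Middle of the keeper's steel peg, 12 mm in diameter, 35 mm tall, square to the sloping plate, on the end of a flat steel bar 16 mm wide and 5 mm thick, 105 mm from the pivot axis. The bar's underside is 16 mm above the plate (4 mm above the tile when home); the peg reaches from 21 to 56 mm above the plate, this point at 38.5 mm.
There are look-alikes about, which are no part of the job. Of the things like the part that bears tile_center, leave any that is blue or purple; of the rest the larger one is meant.

How it is judged:
By the outcome, as a careful person would: the job done as asked, in the order asked, and still so for the second after the job is handed in, with the robot touching nothing.
It also fails if it takes over 54 s, if anything falls off the work surface, if the arm or the gripper's body presses on something with over 40 N, if the wrist force passes 120 N, or if a joint passes its speed limit or range.

### The arm

A 6-joint arm with a two-finger parallel gripper is mounted at the origin on the work surface. World frame = base frame: x ahead of the robot, y to its left, z up, the work surface at z = 0. Lengths are in m, angles in rad, forces in N, time in s.
With the tool pointing down it reaches from about 0.2 to 0.875 m from the base axis. Payload 3.4 kg.
Tool frame: the origin (TCP) lies between the finger pads; the fingertips stand 25 mm ahead of it and the grasp point (between the pads) lies 6 mm ahead of it (r.nose_length is the z of the fingertips in the tool frame, in m); z points along the fingers, y is the line along which they close (so a half turn about z gives the same grasp; the last joint's range is limited). The gripper opens to 94 mm and grips with 3 to 60 N. Pads are 16 mm wide; open, the fingers measure 119 mm over their backs; the gripper's body (75 mm by 177 mm) begins 78 mm behind the grasp point.
Start: joints at [-1.284, 0.276, 1.505, -0, 1.361, -0.121], TCP at [0.228, -0.528, 0.23] pointing down, gripper open.
Joint ranges: [-2.89, 2.89], [-0.75, 2.08], [0.22, 2.7], [-1.18, 4.32], [0.11, 2.71], [-2.7, 2.7]. Speed limits (rad/s): [2.57, 2.57, 3.14, 3.14, 3.14, 3.14].

### API

Orientations are given as a unit quaternion [w, x, y, z].
In Python, from plant import r, gripper_to, inverse_kinematics, vision, models, telemetry gives the robot as it stands. Calls block until the motion is done:
- r.move_to(position, orientation): joint-space move of the TCP to a pose.
- r.move_l(position, rot=None, vel=0.15, guard=None): straight line of the TCP; rot=None keeps the orientation; vel is the mean speed in m/s. With guard (N) it stops when the force on the tool has changed by that much, and returns True; else False.
- r.movej(angles): joint-space move.
- gripper_to(opening, f_grip=None): finger opening in m; f_grip is the grip in N (None keeps the last); returns when the fingers have stopped.
- r.hold(seconds).
- inverse_kinematics(position, orientation): joint angles nearest the present ones, or None.
- vision.snapshot(name): name is "side" or "top" or "wrist"; returns the picture (400x640x3 uint8, red, green, blue); there is no depth.
- vision.get_calibration(name): a dict with "fx", "fy", "cx", "cy" (pixels), "D" ([k1, k2, p1, p2, k3] as OpenCV has them; the pictures are not rectified), "position" and "orientation" of the camera in the world. Camera axes: x right, y down, z forward; pixel columns grow to the right and rows downward; lengths in m; the calibration is good to about 2 mm. A picture is of the moment at which its call begins: read the wrist's pose just before it. get_calibration takes no time and is no camera call; for the wrist camera it gives the pose at the moment of the call.
A pose or a line that the arm cannot do raises r.PlanningError and nothing moves.
- r.sign_off(): hands the job in; it is judged then, once.
Trained networks look in the newest picture that a camera, given by its name, has taken for a name from the list of things; names that differ only in an ending like _2 or _b are one class to them, and where a whole thing is asked for, a point or a joint stands for the part that bears it (a point fixed in the world has none). Each returns a list of dicts, best first, with "score" (0 to 1); they miss things now and then, are a little off and sometimes report something else, mostly with a low value. They report only what shows in the picture. A call takes as long as a camera call. They do not tell look-alikes from the thing itself.
- models.boxes_of(thing, camera): "at" ([x, y, z] in m, in world coordinates, good to about 4 mm: the middle of the surface that is visible of it).
- models.regions_of(thing, camera): "pixels" (400x640 bool, what is visible of it).
- models.mark_of(thing, camera): "at" ([x, y, z] in m, in world coordinates, good to about 4 mm: a listed point, or the origin of a listed thing).
Readings, each from a call of its own:
- telemetry.current_t(): time.
- telemetry.current_joints(): joint angles.
- telemetry.current_dq(): joint speeds.
- telemetry.current_joint_efforts(): joint torques, N m.
- telemetry.current_ee_pos(): TCP position.
- telemetry.current_tool_rot(): TCP orientation.
- telemetry.current_wrist_force(): force on the tool from outside, world axes, zero at the start.
- telemetry.current_torque(): the same for the moment, N m.
- telemetry.current_opening(): finger opening in m.
- telemetry.current_finger_force(): force on a finger pad.
Only numpy, scipy, OpenCV 4.12 (cv2) and the standard library are available. Lean on these libraries where they do the work, as an engineer would, in place of code of your own. Each camera call takes 0.05 s, during which the arm holds its last target. There are 200 camera calls.

## Working session

There is one attempt and no reset: what is moved stays moved. The work goes in short steps, each a Python script; the robot and the scene stay as the last script left them, time stands still between calls to the robot, and variables do not carry over. Pictures are saved under pics/ and viewed, at most 10 in all, crops included, and the job is handed in when it is done.

```bash
ls; mkdir -p pics; python3 - <<'E'
from plant import r, vision, models, telemetry
import cv2, numpy as np
ims=[]
for c in ("top","side"):
    im=vision.snapshot(c); ims.append(im)
    print(c,vision.get_calibration(c))
    for n in ("tile_center","disc_center","brow","bed","tile_home","keeper_pivot","keeper_peg"):
        print(c,n,[(np.round(d["at"],3).tolist(),round(d["score"],2)) for d in models.mark_of(n,c)[:4]])
    cv2.imwrite(f"pics/{c}0.png",im[:,:,::-1])
print(telemetry.current_t(), telemetry.current_tool_rot(), r.nose_length)
E
```

```text
pics
top {'fx': 446.9195941964304, 'fy': 446.9195941964304, 'cx': 313.7279854262455, 'cy': 194.48696064489963, 'D': array([-0.11244787,  0.        ,  0.        ,  0.        ,  0.        ]), 'position': array([0.43343413, 0.08681748, 0.93452745]), 'orientation': array([-0.03046525,  0.7084033 , -0.70386247,  0.04259415])}
top tile_center [([0.473, 0.088, 0.118], 0.94), ([0.338, 0.137, 0.001], 0.84), ([0.574, 0.252, 0.006], 0.82), ([0.433, 0.241, 0.003], 0.76)]
top disc_center [([0.472, -0.06, 0.118], 0.84)]
top brow [([0.541, 0.014, 0.114], 0.63)]
top bed [([0.7, 0.006, 0.025], 0.59)]
top tile_home [([0.657, 0.012, 0.059], 0.82)]
top keeper_pivot [([0.653, 0.121, 0.095], 0.67)]
top keeper_peg [([0.566, 0.126, 0.15], 0.81), ([0.544, 0.014, 0.115], 0.58)]
side {'fx': 400.61399818758326, 'fy': 400.61399818758326, 'cx': 319.46278742782005, 'cy': 198.14646046920615, 'D': array([-0.01237092,  0.        ,  0.        ,  0.        ,  0.        ]), 'position': array([0.14298687, 0.45478829, 0.4664207 ]), 'orientation': array([ 0.17906494, -0.3229047 ,  0.81563073, -0.44543777])}
side tile_center [([0.34, 0.13, 0.003], 0.67), ([0.571, 0.253, 0.009], 0.66), ([0.476, 0.093, 0.114], 0.57), ([0.435, 0.243, 0.001], 0.56)]
side disc_center [([0.473, -0.06, 0.114], 0.7), ([0.648, 0.123, 0.098], 0.45)]
side brow [([0.542, 0.013, 0.115], 0.58)]
side bed [([0.697, 0.007, 0.026], 0.81)]
side tile_home [([0.651, 0.01, 0.059], 0.96)]
side keeper_pivot [([0.648, 0.123, 0.1], 0.77)]
side keeper_peg [([0.555, 0.128, 0.152], 0.87), ([0.647, 0.124, 0.098], 0.72)]
0.8 [6.94169013e-05 9.79285285e-01 2.02485369e-01 9.20968489e-06] 0.025
```

View pics/top0.png

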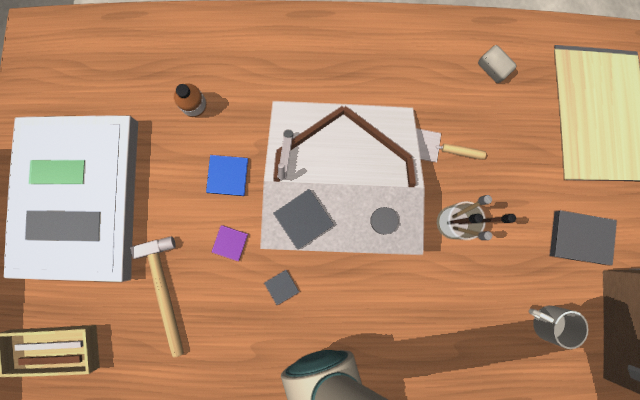

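View pics/side0.png

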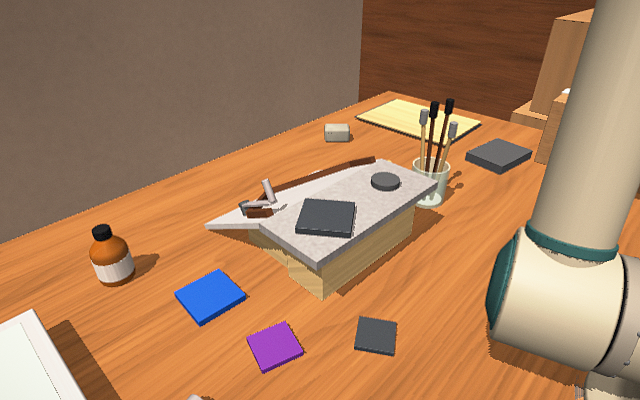

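The top view shows the target tile on the ledge at about (304,219), cornerwise. The disc is at (385,220), the V fences have their apex near (343,110), and the keeper is at (287,155). The side view agrees. The small dark, blue and purple tiles on the table are decoys. I'll fit the jig frame and tile pose, then straddle the tile's rear corner with the open fingers.

```bash
cat > h.py <<'E'
from plant import r, gripper_to, inverse_kinematics, vision, models, telemetry
import numpy as np, cv2
from scipy.spatial.transform import Rotation as R
# jig frame from marks (planar Kabsch), brow frame: x out over slope, y left, origin under brow
c,s=np.cos(np.radians(28)),np.sin(np.radians(28))
def b2brow(p): x,y,z=p; return np.array([(x+.18)*c+z*s, y, .112-(x+.18)*s+z*c])
obs=np.array([[.5415,.0135],[.6985,.0065],[.654,.011],[.6505,.122]])
mod=np.array([[0,0],b2brow((0,0,0))[:2],b2brow((-.057,0,.006))[:2],b2brow((-.08,.11,.0385))[:2]])
om,mm=obs.mean(0),mod.mean(0)
a,b=mod-mm,obs-om
yaw=np.arctan2((a[:,0]*b[:,1]-a[:,1]*b[:,0]).sum(),(a*b).sum())
Rz=R.from_euler('z',yaw); o=np.r_[om,0]-Rz.apply(np.r_[mm,0])
def W(p): return Rz.apply(np.asarray(p,float))+o       # brow -> world
def J(p): return Rz.inv().apply(np.asarray(p,float)-o)  # world -> brow
def q(rot): return rot.as_quat(scalar_first=True)
def ray_z(cam,uv,z):
    K=vision.get_calibration(cam); M=np.array([[K['fx'],0,K['cx']],[0,K['fy'],K['cy']],[0,0,1]])
    d=cv2.undistortPoints(np.array(uv,float).reshape(-1,1,2),M,np.array(K['D']))[:,0]
    d=R.from_quat(K['orientation'],scalar_first=True).apply(np.c_[d,np.ones(len(d))])
    P=np.array(K['position']); return P+d*((z-P[2])/d[:,2])[:,None]
def rect_of(thing,cam,near,z,size=None):
    for m in models.regions_of(thing,cam):
        k=cv2.findContours(m['pixels'].astype(np.uint8),cv2.RETR_EXTERNAL,cv2.CHAIN_APPROX_NONE)[0]
        if not k: continue
        k=max(k,key=cv2.contourArea)
        P=np.array([J(p) for p in ray_z(cam,k[:,0],z)])
        if np.linalg.norm(P[:,:2].mean(0)-near)<.04:
            return cv2.minAreaRect((P[:,:2]*1000).astype(np.float32))
down=Rz*R.from_euler('x',np.pi)   # tool down, y along brow
E
python3 - <<'E'
from h import *
print("yaw",np.degrees(yaw),"o",o,"resid",np.round(obs-[W(np.r_[m,0])[:2] for m in mod],4).tolist())
im=vision.snapshot("top")
for n in ("tile_center","disc_center"):
    near=J([.474,.09,0])[:2] if n[0]=='t' else J([.472,-.06,0])[:2]
    print(n,near,rect_of(n,"top",near,.124))
for p in ([.56,.127,.151],[.6505,.122,.097]): print(J(p))
print([J(x)for x in ray_z("top",[[268,184],[418,185]],.112)])
for p in ([-.12,.075,.2],[-.12,.075,.141],[0,.03,.141]): print(inverse_kinematics(W(p),q(down)))
K=im[90:260,240:440,::-1]; cv2.imwrite("pics/c1.png",cv2.resize(K,None,fx=3.5,fy=3.5,interpolation=cv2.INTER_CUBIC))
E
```

```text
yaw -1.9095383297481694 o [0.54108112 0.01390349 0.        ] resid [[0.0004, -0.0004], [-0.0014, -0.0021], [0.0016, 0.0008], [-0.0006, 0.0017]]
tile_center [-0.06957952  0.073819  ] ((-70.23371124267578, 76.19640350341797), (80.61267852783203, 80.910888671875), 36.19573211669922)
disc_center [-0.06658017 -0.07616434] ((-67.85924530029297, -70.6488265991211), (49.30671310424805, 49.694190979003906), 1.5671277046203613)
[0.01513983 0.11366411 0.151     ]
[0.10575618 0.11168249 0.097     ]
[array([-0.0081342 ,  0.14373194,  0.112     ]), array([ 0.00158728, -0.13634385,  0.112     ])]
[ 5.50728333e-02  8.28692316e-02  1.83225805e+00 -4.44089210e-16
  1.22646538e+00  1.65919689e+00]
[ 5.50728333e-02  1.38533815e-01  1.93003325e+00 -4.44089210e-16
  1.07302559e+00  1.65919689e+00]
[-4.71728100e-02  2.95523105e-01  1.71206027e+00 -4.44089210e-16
  1.13400928e+00  1.55695125e+00]
```

View pics/c1.png

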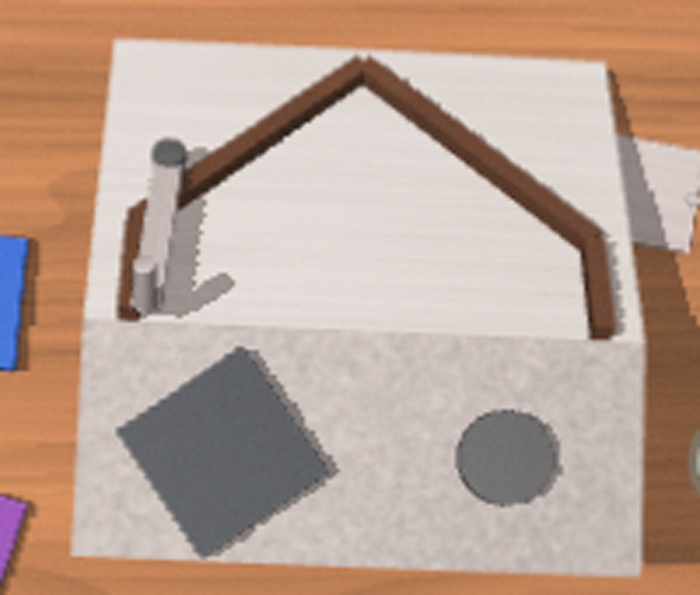

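```bash
python3 - <<'E'
from h import *
L=[J(x) for x in ray_z("top",[[264.3,181.4],[422.9,187.1]],.112)]; print("brow line",L)
gripper_to(.062)
r.move_to(W([-.124,.076,.21]),q(down))
r.move_l(W([-.124,.076,.142]),vel=.12)
r.move_l(W([-.094,.076,.142]),vel=.05)
r.move_l(W([-.049,.032,.142]),vel=.05)
im=vision.snapshot("top")
print(rect_of("tile_center","top",np.array([-.015,.03]),.124), telemetry.current_t())
im2=vision.snapshot("side")
cv2.imwrite("pics/c2.png",np.hstack([cv2.resize(im[90:290,220:460],(480,400)),im2[100:350,200:460][:400]] if 0 else [cv2.resize(im[90:290,220:460],(400,333)),cv2.resize(im2[130:330,200:440],(400,333))])[:,:,::-1])
E
```

```text
brow line [array([-0.00355604,  0.15083983,  0.112     ]), array([-0.00198654, -0.14573424,  0.112     ])]
None 6.9167
```

View pics/c2.png

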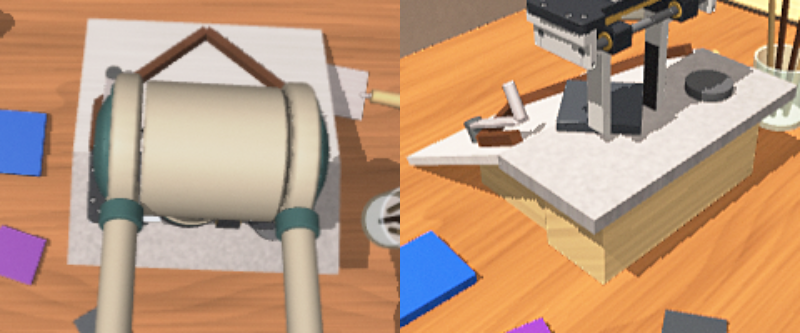

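In the left panel the gripper hides the tile. In the right panel the tile's rear corner sits between the fingers (about (600,105)), its front is at the brow, and the disc at (708,83) is untouched. I'll push on slowly over the brow.

```bash
python3 - <<'E'
from h import *
r.move_l(W([-.016,.032,.142]),vel=.04)
r.hold(.6)
im2=vision.snapshot("side")
r.move_l(W([-.03,.032,.21]),vel=.15)
r.move_to(W([-.22,-.1,.28]),q(down))
im=vision.snapshot("top")
hm=b2brow((-.057,0,.006)); print("home",hm)
print([ (J(d['at']).round(4).tolist(),round(d['score'],2)) for d in models.mark_of("tile_center","top")])
for n in ("keeper_peg","keeper_pivot","disc_center","tile_home"): print(n,[ (J(d['at']).round(4).tolist(),round(d['score'],2)) for d in models.mark_of(n,"top")])
print(telemetry.current_t())
cv2.imwrite("pics/c3.png",np.hstack([cv2.resize(im[90:260,250:440],(440,394),interpolation=cv2.INTER_CUBIC),cv2.resize(im2[130:330,200:400],(360,394))])[:,:,::-1])
E
```

```text
home [0.11141938 0.         0.05955268]
[([-0.2051, 0.1132, 0.0041], 0.92), ([0.0237, 0.2398, 0.008], 0.81), ([0.1093, 0.0019, 0.0585], 0.8), ([-0.1165, 0.2245, 0.0057], 0.66)]
keeper_peg [([0.0154, 0.1167, 0.1485], 0.61)]
keeper_pivot [([0.1098, 0.1121, 0.0951], 0.76)]
disc_center [([-0.0669, -0.0699, 0.121], 0.63)]
tile_home []
10.4667
```

View pics/c3.png

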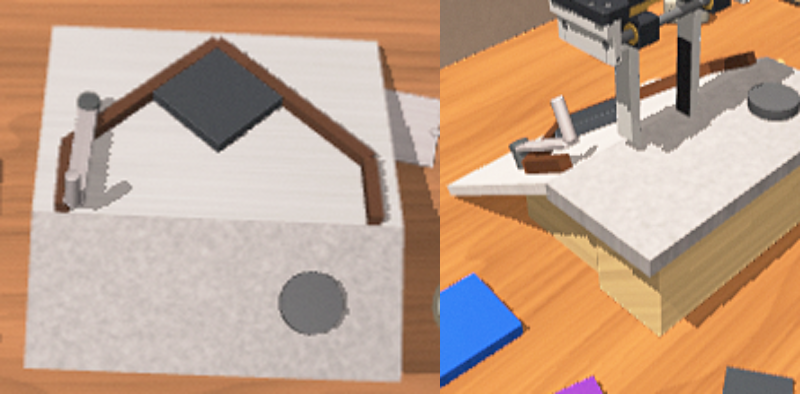

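The tile dropped into the corner, flat against both fences, with its centre at about (218,100) in the crop and within 2 mm of home. The keeper is still up the slope, with its peg near (73,190). Next I'll cage the peg with the tool square to the plate and swing it along its arc.

```bash
cat > k.py <<'E'
from h import *
tilt=Rz*R.from_euler('y',np.radians(28))        # bed -> world
def pos(a,h,rad=.105,t=0.):                     # a: bar angle in bed, h: TCP height over plate, t: tangential offset
    return W(b2brow((-.08+rad*np.cos(a)-t*np.sin(a), .11+rad*np.sin(a)+t*np.cos(a), h)))
def ori(a,flip): # tool y along tangent (or minus), z into plate
    return tilt*R.from_euler('z',a+(np.pi if flip else 0))*R.from_euler('x',np.pi)
E
python3 - <<'E'
from k import *
rng=np.array([[-2.89,2.89],[-.75,2.08],[.22,2.7],[-1.18,4.32],[.11,2.71],[-2.7,2.7]])
for flip in (0,1):
    for d in (177,200,230,260,285):
        a=np.radians(d); s=inverse_kinematics(pos(a,.052),q(ori(a,flip))); s2=inverse_kinematics(pos(a,.12),q(ori(a,flip)))
        print(flip,d,None if s is None else np.round(s,2), s2 is not None)
E
```

```text
0 177 [ 0.07  0.6   1.25  0.05  1.78 -1.41] True
0 200 [ 0.02  0.6   1.26  0.02  1.77 -1.87] True
0 230 [-0.04  0.64  1.21 -0.    1.78 -2.45] True
0 260 None False
0 285 None False
1 177 [0.07 0.6  1.25 0.05 1.78 1.73] True
1 200 [0.02 0.6  1.26 0.02 1.77 1.27] True
1 230 [-0.04  0.64  1.21 -0.    1.78  0.69] True
1 260 [-0.07  0.72  1.11 -0.02  1.8   0.14] True
1 285 [-0.07  0.8   1.01 -0.02  1.83 -0.3 ] True
```

```bash
python3 - <<'E'
from k import *
D=np.radians
a=D(177); gripper_to(.044)
r.move_to(pos(a,.125),q(ori(a,1)))
print("touch",r.move_l(pos(a,.053),vel=.12,guard=8))
gripper_to(.019,f_grip=5); print("open",telemetry.current_opening(),telemetry.current_finger_force())
for d in range(185,276,10):
    a=D(d)
    if r.move_l(pos(a,.053),rot=q(ori(a,1)),vel=.09,guard=12): print("stopped",d,telemetry.current_wrist_force()); break
im=vision.snapshot("side"); im2=vision.snapshot("top")
print("peg",[J(x['at']).round(3).tolist() for x in models.mark_of("keeper_peg","side")], "tcp",J(telemetry.current_ee_pos()),telemetry.current_wrist_force(),telemetry.current_t())
cv2.imwrite("pics/c4.png",cv2.resize(im[80:330,180:440],(620,596))[:,:,::-1])
E
```

```text
touch False
open 0.018597594138745916 0.0
peg [[0.111, 0.003, 0.097]] tcp [0.1207365  0.00549593 0.10823755] [ 0.26442796  0.94290935 -0.28566428] 17.2417
```

View pics/c4.png

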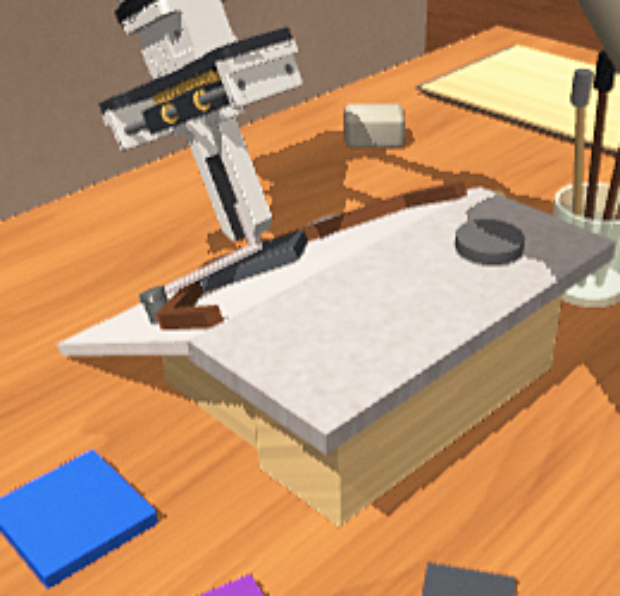

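The keeper bar now lies over the tile (bar end near (255,240), held in the gripper) and the tile is still in the corner. I'll push on until the stop is felt, then back off and retract.

```bash
python3 - <<'E'
from k import *
D=np.radians
rot0=q(ori(D(275),1))
for d in (279,283,287,291,295,299):
    a=D(d); hit=r.move_l(pos(a,.053),rot=q(ori(a,1)),vel=.04,guard=5)
    if hit: break
f=telemetry.current_wrist_force(); tcp=J(telemetry.current_ee_pos()); print("hit",hit,d,f,tcp)
# actual tcp angle in bed
bx=tcp[0]*c-(tcp[2]-.112)*s-.18; aa=np.arctan2(tcp[1]-.11,bx+.08); print("angle",np.degrees(aa)%360)
r.hold(.2); print(telemetry.current_wrist_force())
gripper_to(.040)
r.move_l(pos(aa,.13),vel=.12)
r.move_to(W([-.22,-.1,.3]),q(down))
im=vision.snapshot("top")
print("peg",[J(x['at']).round(4).tolist() for x in models.mark_of("keeper_peg","top")],"piv",[J(x['at']).round(4).tolist() for x in models.mark_of("keeper_pivot","top")],"tile",[J(x['at']).round(4).tolist() for x in models.mark_of("tile_center","top")])
print("expected peg",b2brow((-.08+.105*np.cos(D(-78.2)),.11+.105*np.sin(D(-78.2)),.0385)),telemetry.current_t())
vision.snapshot("side")
print("peg side",[J(x['at']).round(4).tolist() for x in models.mark_of("keeper_peg","side")])
cv2.imwrite("pics/c5.png",cv2.resize(im[90:260,250:440],(640,573),interpolation=cv2.INTER_CUBIC)[:,:,::-1])
E
```

```text
hit True 287 [-1.38197326 -0.90589106  4.11334554] [0.13444163 0.0082077  0.0997692 ]
angle 283.5046605236844
[-2.8842361  -0.57622322  4.51070378]
peg [[0.1274, 0.006, 0.0896], [0.157, -0.0018, 0.0227]] piv [[0.1063, 0.1106, 0.0966]] tile [[0.0248, 0.2407, 0.0066], [-0.1169, 0.2252, 0.005], [0.1095, -0.0006, 0.0597], [-0.205, 0.1149, 0.0046]]
expected peg [0.12532814 0.00721892 0.08896579] 21.4167
peg side [[0.1252, 0.0081, 0.0888]]
```

View pics/c5.png

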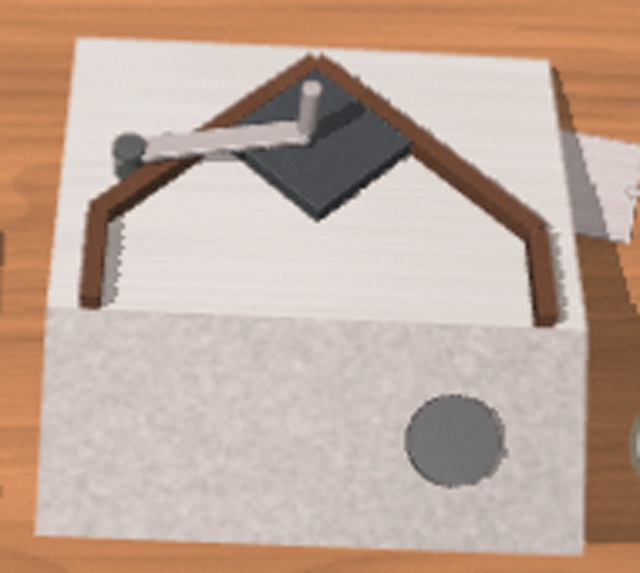

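The keeper lies across the tile at its stop: the reaction force rose to about 5 N, and the peg at (310,100) is within about 2 mm of the closed position. The tile is tight in both fences, the disc hasn't moved, and the arm is clear of everything.

```bash
python3 -c "
from plant import r
print(r.sign_off())"
```

```text
the job is handed in; nothing more can be done
None
```

The job is handed in: the tile is flat in the bottom corner against both fences, the keeper is swung to its stop across it, and the round slate was left where it was on the ledge (about 21 s of the 54 s used).

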